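# Lay a lamp housing hatch-up in its service jig and seat it

### The arm

A 6-joint arm with a two-finger parallel gripper is mounted at the origin on a cart in front of the work surface, level with it; the furniture and walls round the work are solid. World frame = base frame: x ahead of the robot, y to its left, z up, the work surface at z = 0. Lengths are in m, angles in rad, forces in N, time in s.
With the tool pointing down it reaches from about 0.425 to 0.95 m from the base axis. Payload 3.5 kg.
Tool frame: the origin (TCP) lies on the centre line of the jaws, within the pads' length; the fingertips stand 17 mm ahead of it and the grasp point (between the pads) lies 2 mm behind it; z points along the fingers, y is the line along which they close (so a half turn about z gives the same grasp; the last joint's range is limited). The gripper opens to 85 mm and grips with 20 to 120 N. Pads are 22 mm wide; open, the fingers measure 114 mm over their backs; the gripper's body (76 mm by 85 mm) begins 54 mm behind the grasp point. The pads swing forward as they close: fully open they stand 13 mm farther back than shut.
Start: joints at [-1.423, 0.286, 1.577, -0, 1.279, -0.15], TCP at [0.198, -0.645, 0.224] pointing down, gripper open.
Joint ranges: [-2.77, 2.77], [-0.9, 2.22], [0.21, 2.48], [-1.53, 4.67], [0.24, 2.81], [-2.84, 2.84]. Speed limits (rad/s): [2.79, 2.79, 3.14, 3.14, 3.14, 3.14].

### API

Orientations are given as a unit quaternion [x, y, z, w].
In Python, from plant import ctrl gives the robot as it stands. The module is installed in compiled form; this text tells all that it offers.
- The arm moves only by the tool drive_tool, never from a script. Its argument "moves" is a list of rows, each a list of 3 entries, a list of its own where there are three numbers: the turn, a rotation vector about the tool's x, y, z in rad, then the shift along the tool's x, y, z in m, then the finger opening in m, from 0 to 0.0854. A call has 1 to 5 rows; each row shifts and turns the commanded pose from where the row before left it, along the tool's axes as they then stand; what a row does not reach is not made up. A row lasts 1/8 s, in which the tool goes at most 62.5 mm and 10.7 degrees, less where a joint would pass 70% of its speed; a pose out of reach is approached as far as the arm can. A call with a gripper value outside its range is refused whole. The fingers move at their own pace and stop on an object; "grip_force" is the grip in N (left out, the last holds). Time passes only in rows, so rows that do not move let the fingers close. It gives the time, the measured TCP pose, the force, the opening and the grip force at its end, in the units of the state.
- ctrl.get_state(): the state, without advancing time (a new reading comes with each control period).
- ctrl.read_camera(name): name is "scene" or "top" or "wrist"; returns a dict with "image" (420x560x3 uint8, red, green, blue), "fx", "fy", "cx", "cy" (pixels), "R" (3x3) and "t" (3): a world point X has camera coordinates R X + t. Camera axes: x right, y down, z forward; pixel columns grow to the right and rows downward; lengths in m; the calibration is good to about 2 mm. A picture is of the moment at which its call begins. There is no depth.
- ctrl.sign_off(): hands the job in; it is judged then, once.
The state is a dict: "time": time; "qpos": joint angles; "dq": joint speeds; "joint_efforts": joint torques, N m; "eef_pos": TCP position; "tcp_rot": TCP orientation; "contact_force": force on the tool from outside, world axes, zero at the start; "wrist_torque": the same for the moment, N m; "opening": opening from 0.0 (shut) to 1.0 (fully open); "finger_force": force on a finger pad.
Only numpy, scipy, OpenCV 4.12 (cv2) and the standard library are available. Lean on these libraries where they do the work, as an engineer would, in place of code of your own. Each camera call takes 0.05 s, during which the arm holds its last target. There are 200 camera calls.

### The job

The microscope's lamp housing stands upright in the service jig: push it high on its white hatch side so that it topples onto its plain back and lies hatch-up between the fences. Then slide it sideways until its long side is flush on the blue side fence and keep pressing for a second with a steady push of about 10 N, then slide it along the fence, finned end first, and press it home against the bare end stop in the same way, leaving it square against both. Never push harder than 25 N, and do not disturb the clear jar, the black-and-white round case or the bottle.

Things in the scene. Friction and masses are not known exactly. Their poses are not given: they have to be found in the camera images.
- jig: Fixed aluminium jig on the table: deck 340 (x) x 200 (y) mm, 10 mm thick, thin dark mat on it; origin at the centre of its underside on the table, z up. Its +x end carries the end stop, its +y edge the side fence; the -x end and the -y edge are open. It differs in place and yaw from start to start.
- end_stop: Bare aluminium bar across the jig's +x end, rigid; same origin and axes as the jig. Inner face at jig x = +155 mm, 15 mm thick, top 40 mm above the table (30 mm above the deck).
- side_fence: Blue painted bar along the jig's +y edge, rigid; same origin and axes as the jig. Inner face at jig y = +85 mm, 15 mm thick, top 40 mm above the table. The housing, pushed askew at mid-side, can jam with its leading corner on the fence; pushed near its lagging end it turns flush.
- lamp_housing: Loose black box-shaped lamp housing, 90 (own x) x 100 (own y) x 160 (own z) mm, 0.4 to 0.63 kg, centre of mass mid-way; too wide to grasp. Origin: centre of its grey base, on which it stands at the start on the deck; own z runs from base to finned top. +x face: white hatch; -x face: plain back; +y face: round steel light outlet. The hatch looks roughly along the jig's -x, up to 0.25 rad off.
- hatch (a point): Centre of the white hatch face of the lamp housing (own 45, 0, 80 mm). Pushed here near the top, it tips (1 to 3 N; friction about 0.6 on deck and bars) and falls by itself once it leans more than about 0.5 rad. It then lies 90 mm high, finned end towards the end stop, 15 to 70 mm short of stop and fence and up to 0.25 rad askew.
- fin_end (a point): Centre of the finned top face of the lamp housing (own 0, 0, 160 mm); this face meets the end stop. When seated it is at jig x = 155 mm, y = 35 mm.
- pin_jar: Bystander: clear-capped jar with a black base, 61 mm across, 86 mm tall, standing beyond the end stop; origin under its centre.
- objective_case: Bystander: upright round case, white above and black below, 36 mm across, 62 mm tall, beyond the end stop; origin under its centre.
- oil_bottle: Bystander: small oil bottle 27 mm across, 78 mm tall, behind the blue fence; origin under its centre.

How it is judged:
By the outcome, as a careful person would: the job done as asked, in the order asked, and still so for the second after the job is handed in, with the robot touching nothing.
It also fails if it takes over 72 s, if anything falls off the work surface, if the arm or the gripper's body presses on something with over 40 N, if the wrist force passes 120 N, or if a joint passes its speed limit or range.

## Working session

There is one attempt and no reset: what is moved stays moved. The work goes in short steps, Python scripts to look and compute and a tool call to move; the robot and the scene stay as the last step left them, time stands still between calls to the robot, and variables do not carry over. Pictures are saved under pics/ and viewed, at most 10 in all, crops included, and the job is handed in when it is done.

Besides the shell and the picture viewer there is one more tool, called after "Call:" by a JSON object that holds its "op" and its "data", one argument or row to a line. drive_tool: Moves the arm, as the interface text tells. Its arguments: {"type":"object","properties":{"moves":{"type":"array","items":{"type":"array"}},"grip_force":{"type":"number"}},"required":["moves"]}

```bash
mkdir -p pics; python3 - <<'E'
from plant import ctrl
import cv2,numpy as np
for n in("scene","top"):
    c=ctrl.read_camera(n); cv2.imwrite(f"pics/{n}0.png",c["image"][:,:,::-1])
    print(n,c["fx"],c["fy"],c["cx"],c["cy"],np.round(c["R"],4).tolist(),np.round(c["t"],4).tolist())
s=ctrl.get_state();print(s)
E
```

```text
scene 411.46291356214107 411.46291356214107 283.80527044453385 212.98777133866355 [[0.9985, -0.0538, -0.0101], [-0.0464, -0.7333, -0.6783], [0.0291, 0.6778, -0.7347]] [-0.5794, 0.0624, 0.989]
top 474.60684690017854 474.60684690017854 276.4468940403677 218.1020845628995 [[-0.0131, -0.9999, -0.0046], [-0.9981, 0.0134, -0.0596], [0.0597, 0.0038, -0.9982]] [-0.0449, 0.5837, 1.0825]
{'time': 0.1, 'qpos': array([-1.42298798e+00,  2.87128690e-01,  1.57800732e+00, -3.45364388e-05,
        1.27859114e+00, -1.50023967e-01]), 'dq': array([-4.91753714e-04, -2.99713820e-04, -2.60412931e-03, -1.29006561e-03,
        2.68275400e-03, -2.84557268e-05]), 'joint_efforts': array([ 1.03395763e-03, -4.07294583e+01, -2.93699384e+01, -1.37901789e-04,
        3.41254192e-03,  3.45217806e-06]), 'eef_pos': array([ 0.19799328, -0.64468274,  0.2224637 ]), 'tcp_rot': array([ 9.88931161e-01,  1.48371225e-01, -1.53485959e-05, -1.06726969e-03]), 'contact_force': array([ 0.11856689, -0.25170896, -0.39351063]), 'wrist_torque': array([ 0.02794158,  0.04785395, -0.01907414]), 'finger_force': 0.0, 'opening': 1.000987659665589}
```

View pics/top0.png

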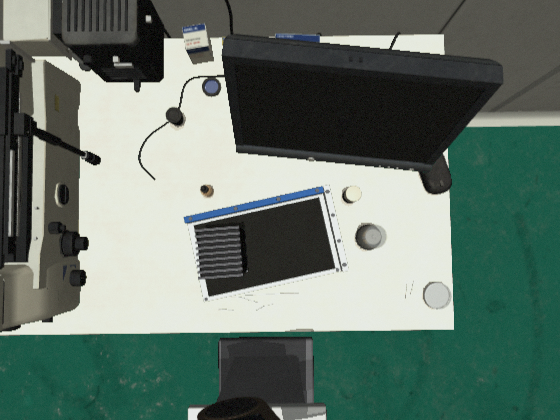

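View pics/scene0.png

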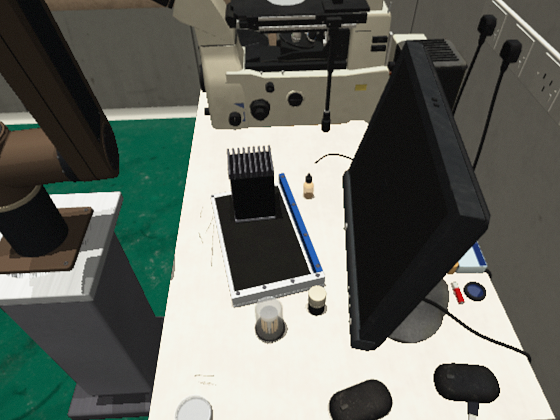

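The top view shows the jig with its +x to the right (world -y). The blue fence runs from (185,218) to (328,188), the end stop is at right around (335,230), and the housing's finned top spans about (196-245, 224-279). The jar is at (370,236), the case at (352,194) and the bottle at (207,190).

```bash
cat > h.py <<'E'
from plant import ctrl
import cv2,numpy as np
from scipy.optimize import least_squares
from scipy.spatial.transform import Rotation as Ro
def ray(c,uv,z):
    uv=np.atleast_2d(uv).astype(float); R=np.array(c["R"]);t=np.array(c["t"])
    d=np.c_[(uv[:,0]-c["cx"])/c["fx"],(uv[:,1]-c["cy"])/c["fy"],np.ones(len(uv))]@R
    C=-R.T@t
    return C+d*((z-C[2])/d[:,2])[:,None]
def proj(c,X):
    p=np.atleast_2d(X)@np.array(c["R"]).T+c["t"]
    return np.c_[c["fx"]*p[:,0]/p[:,2]+c["cx"],c["fy"]*p[:,1]/p[:,2]+c["cy"]]
E
python3 - <<'E'
from h import *
c=ctrl.read_camera("top");im=c["image"]
np.set_printoptions(precision=4,suppress=True)
b=(im[:,:,2].astype(int)-im[:,:,0]>40); b[:170]=0; b[230:]=0;b[:,:170]=0;b[:,340:]=0
pts=np.argwhere(b)[:,::-1]; r=cv2.minAreaRect(pts.astype(np.float32)); bx=cv2.boxPoints(r)
print("blue px",bx,"\nworld z.04",ray(c,bx,.04))
cr=cv2.resize(im[170:310,170:400],None,fx=3.4,fy=3.4,interpolation=cv2.INTER_CUBIC);cv2.imwrite("pics/crop.png",cr[:,:,::-1])
for n,p,z in(("jar",(370,236),.05),("case",(352,194),.062),("bottle",(207,190),.07)): print(n,ray(c,p,z))
E
```

```text
blue px [[183.2471 216.6117]
 [322.2706 185.7176]
 [323.6824 192.0706]
 [184.6588 222.9647]] 
world z.04 [[ 0.5879  0.159   0.04  ]
 [ 0.6542 -0.158   0.04  ]
 [ 0.6396 -0.161   0.04  ]
 [ 0.5734  0.1558  0.04  ]]
jar [[ 0.5381 -0.2619  0.05  ]]
case [[ 0.6319 -0.2218  0.062 ]]
bottle [[0.6443 0.1002 0.07  ]]
```

View pics/crop.png

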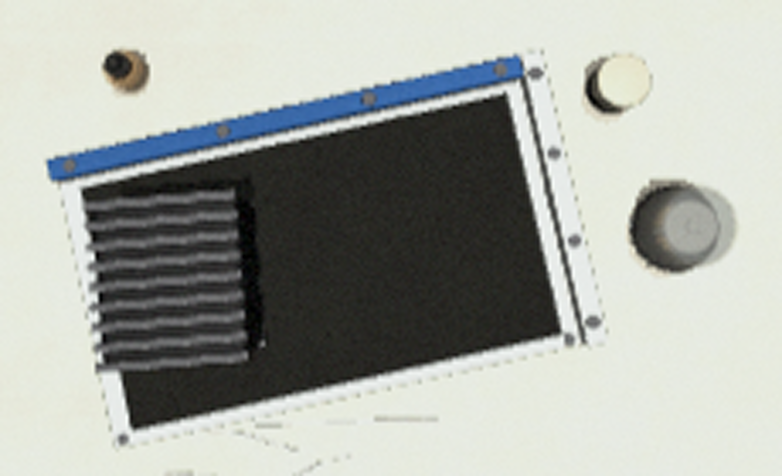

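```bash
cat >> h.py <<'E'
np.set_printoptions(precision=4,suppress=True)
O=np.array([.525,-.028]); a=-1.364
X=np.array([np.cos(a),np.sin(a)]);Y=np.array([-X[1],X[0]])
def j2w(x,y): return O+x*X+y*Y
def w2j(p): d=np.asarray(p)[...,:2]-O; return np.stack([d@X,d@Y],-1)
def yaw(s): 
    x=Ro.from_quat(s["tcp_rot"]).as_matrix()[:,0]; return np.arctan2(x[1],x[0])
def to(xy,z,s=None):
    s=s or ctrl.get_state(); return Ro.from_quat(s["tcp_rot"]).as_matrix().T@(np.r_[xy,z]-s["eef_pos"])
E
python3 - <<'E'
from h import *
c=ctrl.read_camera("top")
q=170+np.array([[88,197],[235,188],[247,358],[98,370]])/3.4
w=ray(c,q,.17);print("fins world",w,"jig",w2j(w))
print(np.linalg.norm(np.diff(w,axis=0),axis=1))
d=(w[1]+w[2]-w[0]-w[3])[:2];e=(w[0]+w[1]-w[2]-w[3])[:2]
ps=np.arctan2(d[1],d[0]),np.arctan2(e[1],e[0])-np.pi/2; print("push dir",ps)
ce=w.mean(0)[:2]; print("centre",ce,w2j(ce))
for m in (.045+.011,.045+.04): print(m,ce-m*np.array([np.cos(ps[0]),np.sin(ps[0])]))
for m,z in(("jar",.0),): print()
E
```

```text
fins world [[0.5564 0.1077 0.17  ]
 [0.5606 0.0214 0.17  ]
 [0.4613 0.0153 0.17  ]
 [0.4555 0.1022 0.17  ]] jig [[-0.1264  0.0586]
 [-0.0411  0.0449]
 [-0.0554 -0.0534]
 [-0.1417 -0.0413]]
[0.0864 0.0994 0.0871]
push dir (np.float64(-1.5132972906416464), np.float64(-1.512496825188081))
centre [0.5084 0.0616] [-0.0911  0.0022]
0.055999999999999994 [0.5052 0.1176]
0.08499999999999999 [0.5036 0.1465]
```

Call:
{"op": "drive_tool", "data": {
  "moves": [
    [[0,0,-0.185],[0,0,-0.03],0],
    [[0,0,-0.185],[0,0,-0.03],0],
    [[0,0,-0.185],[0,0,-0.03],0],
    [[0,0,-0.185],[0,0,0],0],
    [[0,0,-0.185],[0,0,0],0]
  ],
  "grip_force": 40
}}

```text
time: 0.82
eef_pos: [0.1981, -0.6453, 0.3142]
tcp_rot: [0.817, 0.577, -0.0, 0.0]
contact_force: [0.4, -0.7, 0.2]
opening: 0.003
finger_force: 0.0
```

Call:
{"op": "drive_tool", "data": {
  "moves": [
    [[0,0,-0.185],[0.02,0.05,0],0],
    [[0,0,-0.185],[0.04,0.04,0],0],
    [[0,0,-0.03],[0.045,0.04,0],0],
    [[0,0,0],[0.05,0.035,0],0],
    [[0,0,0],[0.05,0.035,0],0]
  ]
}}

```text
time: 1.45
eef_pos: [0.4025, -0.4593, 0.3133]
tcp_rot: [0.689, 0.725, 0.0, -0.0]
contact_force: [0.5, -0.2, -0.3]
opening: -0.006
finger_force: 0.0
```

Call:
{"op": "drive_tool", "data": {
  "moves": [
    [[0,0,0],[0.055,0.025,0],0],
    [[0,0,0],[0.06,0.015,0],0],
    [[0,0,0],[0.06,0.015,0],0],
    [[0,0,0],[0.06,0,0],0],
    [[0,0,0],[0.06,0,0],0]
  ]
}}

```text
time: 2.08
eef_pos: [0.4408, -0.1617, 0.3135]
tcp_rot: [0.689, 0.725, 0.0, -0.0]
contact_force: [0.9, 0.6, -0.3]
opening: -0.003
finger_force: 0.0
```

```bash
python3 - <<'E'
from h import *
s=ctrl.get_state();print(s["time"],s["eef_pos"],yaw(s),s["contact_force"],s["qpos"]);print(to([.5036,.155],.25),to([.5036,.155],.16))
E
```

```text
2.075 [ 0.4408 -0.1617  0.3135] 1.6226962301121295 [ 0.8589  0.5604 -0.2633] [-0.5683 -0.2405  1.951   0.0003  1.4311 -0.6202]
[0.313  0.0791 0.0636] [0.313  0.0791 0.1536]
```

Call:
{"op": "drive_tool", "data": {
  "moves": [
    [[0,0,0],[0.06,0.02,0],0],
    [[0,0,0],[0.06,0.02,0],0],
    [[0,0,0],[0.06,0.02,0],0],
    [[0,0,0],[0.06,0.019,0],0],
    [[0,0,0],[0.06,0,0],0]
  ]
}}

```text
time: 2.7
eef_pos: [0.504, 0.1395, 0.3134]
tcp_rot: [0.688, 0.725, -0.0, -0.0]
contact_force: [0.9, -0.4, -0.2]
opening: 0.003
finger_force: 0.0
```

Call:
{"op": "drive_tool", "data": {
  "moves": [
    [[0,0,0],[0.013,0,0.03],0],
    [[0,0,0],[0,0,0.05],0],
    [[0,0,0],[0,0,0.05],0],
    [[0,0,0],[0,0,0.025],0],
    [[0,0,0],[0,0,0],0]
  ]
}}

```text
time: 3.32
eef_pos: [0.5011, 0.1503, 0.156]
tcp_rot: [0.688, 0.725, -0.002, -0.002]
contact_force: [0.5, -0.1, 1.2]
opening: -0.002
finger_force: 0.0
```

```bash
python3 - <<'E'
from h import *
s=ctrl.get_state();print(s["time"],s["eef_pos"],yaw(s),s["contact_force"])
c=ctrl.read_camera("scene");cv2.imwrite("pics/s1.png",cv2.resize(c["image"][100:320,150:400],None,fx=2,fy=2)[:,:,::-1])
E
```

```text
3.325 [0.5011 0.1503 0.156 ] 1.6228764118814742 [ 0.4574 -0.0981  1.1615]
```

View pics/s1.png

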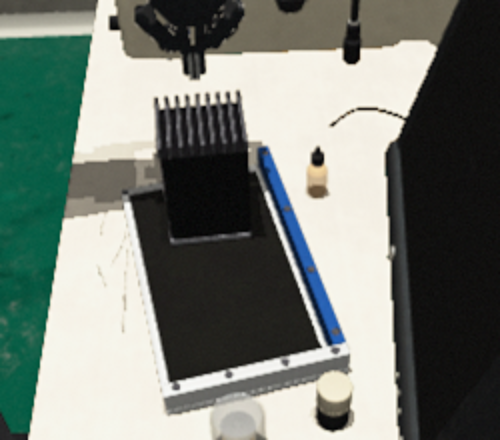

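The shut fingers stand behind the hatch, centred on it at (195,70). I'll push now.

Call:
{"op": "drive_tool", "data": {
  "moves": [
    [[0,0,0],[-0.012,0,0],0],
    [[0,0,0],[-0.01,0,0],0],
    [[0,0,0],[-0.006,0,0],0],
    [[0,0,0],[-0.006,0,0],0],
    [[0,0,0],[-0.006,0,0],0]
  ]
}}

```text
time: 4.0
eef_pos: [0.5056, 0.1104, 0.1594]
tcp_rot: [0.689, 0.725, 0.001, 0.0]
contact_force: [0.2, 1.8, 1.2]
opening: -0.003
finger_force: 1.0
```

Call:
{"op": "drive_tool", "data": {
  "moves": [
    [[0,0,0],[-0.006,0,0],0],
    [[0,0,0],[-0.006,0,0],0],
    [[0,0,0],[-0.006,0,0],0],
    [[0,0,0],[-0.006,0,0],0],
    [[0,0,0],[-0.006,0,0],0]
  ]
}}

```text
time: 4.62
eef_pos: [0.5067, 0.08, 0.1586]
tcp_rot: [0.688, 0.725, -0.0, -0.0]
contact_force: [0.4, 0.4, 1.8]
opening: 0.001
finger_force: 0.7
```

Call:
{"op": "drive_tool", "data": {
  "moves": [
    [[0,0,0],[-0.006,0,0],0],
    [[0,0,0],[-0.006,0,0],0],
    [[0,0,0],[-0.006,0,0],0],
    [[0,0,0],[-0.006,0,0],0],
    [[0,0,0],[-0.006,0,0],0]
  ]
}}

```text
time: 5.25
eef_pos: [0.5082, 0.05, 0.1585]
tcp_rot: [0.688, 0.725, -0.0, -0.0]
contact_force: [-0.2, 0.4, 0.3]
opening: -0.001
finger_force: 0.1
```

Call:
{"op": "drive_tool", "data": {
  "moves": [
    [[0,0,0],[0,0,0],0],
    [[0,0,0],[0,0,0],0],
    [[0,0,0],[0,0,0],0],
    [[0,0,0],[0,0,-0.03],0],
    [[0,0,0],[0,0,-0.03],0]
  ]
}}

```text
time: 5.88
eef_pos: [0.5079, 0.0507, 0.2189]
tcp_rot: [0.688, 0.725, -0.0, -0.001]
contact_force: [-0.1, 0.2, 0.3]
opening: -0.0
finger_force: 0.0
```

```bash
python3 - <<'E'
from h import *
s=ctrl.get_state();print(s["time"],s["eef_pos"],yaw(s),s["contact_force"])
c=ctrl.read_camera("scene");a=cv2.resize(c["image"][140:320,170:370],None,fx=2,fy=2)
c=ctrl.read_camera("top");b=cv2.resize(c["image"][170:310,170:370],(400,280))
cv2.imwrite("pics/s2.png",np.hstack([a,np.vstack([b,np.zeros((80,400,3),np.uint8)])])[:,:,::-1])
E
```

```text
5.875 [0.5079 0.0507 0.2189] 1.623142146057247 [-0.1301  0.2322  0.286 ]
```

View pics/s2.png

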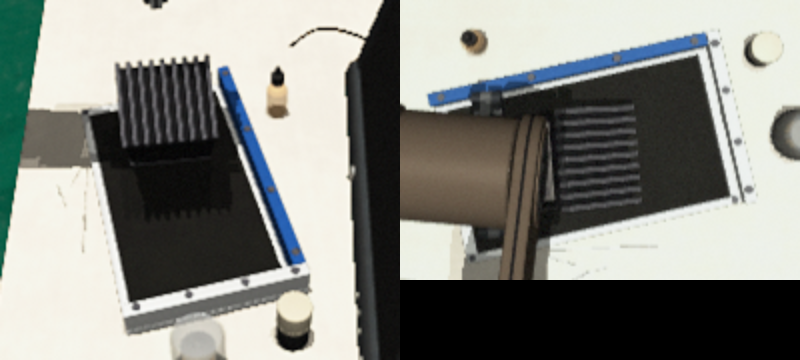

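The housing leans mid-tilt in both views (fins at (165,110) in the left one), so it is either falling or rocking. I'll look again after a short wait.

Call:
{"op": "drive_tool", "data": {
  "moves": [
    [[0,0,0],[0,0,-0.02],0],
    [[0,0,0],[0,0,0],0],
    [[0,0,0],[0,0,0],0],
    [[0,0,0],[0,0,0],0]
  ]
}}

```text
time: 6.48
eef_pos: [0.5077, 0.0506, 0.2373]
tcp_rot: [0.688, 0.725, -0.001, -0.001]
contact_force: [0.4, 0.4, 0.3]
opening: -0.002
finger_force: 0.0
```

```bash
python3 - <<'E'
from h import *
s=ctrl.get_state();print(s["time"],s["eef_pos"],yaw(s),s["contact_force"])
c=ctrl.read_camera("scene");a=cv2.resize(c["image"][140:320,170:370],None,fx=2,fy=2)
c=ctrl.read_camera("top");b=cv2.resize(c["image"][170:310,170:370],(400,280))
cv2.imwrite("pics/s3.png",np.hstack([a,np.vstack([b,np.zeros((80,400,3),np.uint8)])])[:,:,::-1])
E
```

```text
6.475 [0.5077 0.0506 0.2373] 1.622847537536628 [0.352  0.389  0.2977]
```

View pics/s3.png

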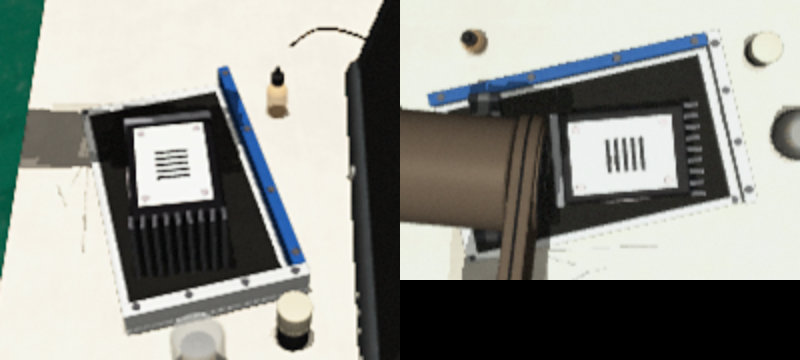

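It now lies hatch-up (top view, right half). Its base end is at left around (555,113-206) and its fin end at right around (702,102-196), clear of the fence and stop. Next I'll estimate the pose and approach its robot side near the lagging fin end.

```bash
python3 - <<'E'
from h import *
c=ctrl.read_camera("top")
q=np.array([[246,226.5],[320,221],[322.5,268],[250,273]])
w=ray(c,q,.10);print(w,w2j(w))
s=ctrl.get_state();print(s["qpos"])
for p in [(0.06,-.13),(0.06,-.105),(0.04,-.11)]: print(p,j2w(*p),to(j2w(*p),.06))
E
```

```text
[[ 0.561   0.0125  0.1   ]
 [ 0.5706 -0.1461  0.1   ]
 [ 0.4704 -0.1495  0.1   ]
 [ 0.4618  0.0049  0.1   ]] [[-0.0323  0.0435]
 [ 0.1249  0.0204]
 [ 0.1077 -0.0784]
 [-0.0452 -0.0551]]
[-0.0998 -0.0925  1.959   0.      1.2763 -0.1518]
(0.06, -0.13) [ 0.4101 -0.1134] [-0.1587 -0.1061  0.1781]
(0.06, -0.105) [ 0.4346 -0.1083] [-0.1548 -0.0814  0.178 ]
(0.04, -0.11) [ 0.4256 -0.0897] [-0.1359 -0.0894  0.1781]
```

Call:
{"op": "drive_tool", "data": {
  "moves": [
    [[0,0,0.177],[0,0,0],0],
    [[0,0,0.177],[0,0,0],0],
    [[0,0,0.177],[0,0,0],0],
    [[0,0,0.177],[0,0,0],0],
    [[0,0,0.177],[0,0,0],0]
  ]
}}

```text
time: 7.25
eef_pos: [0.5082, 0.0505, 0.2385]
tcp_rot: [0.934, 0.358, -0.0, -0.0]
contact_force: [1.0, -0.9, 0.3]
opening: -0.003
finger_force: 0.0
```

Call:
{"op": "drive_tool", "data": {
  "moves": [
    [[0,0,0.177],[0,0,0],0],
    [[0,0,0.177],[0,0,0],0],
    [[0,0,0.177],[0,0,0],0],
    [[0,0,0],[-0.04,0.06,0],0],
    [[0,0,0],[-0.04,0.06,0],0]
  ]
}}

```text
time: 7.88
eef_pos: [0.4613, -0.0662, 0.2386]
tcp_rot: [0.995, 0.105, 0.0, 0.0]
contact_force: [1.0, -0.5, 0.5]
opening: 0.005
finger_force: 0.0
```

```bash
python3 - <<'E'
from h import *
s=ctrl.get_state();print(s["time"],s["eef_pos"],w2j(s["eef_pos"]),yaw(s),s["contact_force"])
for p in [(0.08,-.105)]: print(p,to(j2w(*p),.06))
E
```

```text
7.875 [ 0.4613 -0.0662  0.2386] [ 0.0243 -0.0702] 0.2095371345686407 [ 0.9548 -0.4727  0.4508]
(0.08, -0.105) [-0.035   0.0556  0.1786]
```

Call:
{"op": "drive_tool", "data": {
  "moves": [
    [[0,0,0],[-0.035,0.055,0],0],
    [[0,0,0],[0,0,0.05],0],
    [[0,0,0],[0,0,0.05],0],
    [[0,0,0],[0,0,0.05],0],
    [[0,0,0],[0,0,0.03],0]
  ]
}}

```text
time: 8.5
eef_pos: [0.4381, -0.1233, 0.0559]
tcp_rot: [0.995, 0.103, -0.002, -0.001]
contact_force: [0.6, -1.4, -0.1]
opening: -0.001
finger_force: 0.0
```

Call:
{"op": "drive_tool", "data": {
  "moves": [
    [[0,0,0],[0,0,0],0],
    [[0,0,0],[0.008,0,0],0],
    [[0,0,0],[0.006,0,0],0],
    [[0,0,0],[0.005,0,0],0]
  ]
}}

```text
time: 9.0
eef_pos: [0.4594, -0.1207, 0.0603]
tcp_rot: [0.995, 0.104, 0.0, 0.001]
contact_force: [-4.8, -2.0, 3.4]
opening: 0.0
finger_force: 2.4
```

```bash
cat >st.py <<'E'
from h import *
s=ctrl.get_state();f=s["contact_force"];print("t",s["time"],"z",s["eef_pos"][2],"jig",w2j(s["eef_pos"]),"yaw-rel",yaw(s)-(a+np.pi/2),"F jig",f[:2]@X,f[:2]@Y,f[2])
E
python3 st.py
```

```text
t 9.0 z 0.06025422758443097 jig [ 0.0773 -0.0832] yaw-rel 0.00105349403038843 F jig 0.9519215283809225 -5.125683529344961 3.407656156784762
```

Call:
{"op": "drive_tool", "data": {
  "moves": [
    [[0,0,0],[0.005,0,0],0],
    [[0,0,0],[0.005,0,0],0],
    [[0,0,0],[0.005,0,0],0],
    [[0,0,0],[0.005,0,0],0],
    [[0,0,0],[0.005,0,0],0]
  ]
}}

```text
time: 9.62
eef_pos: [0.483, -0.1152, 0.0589]
tcp_rot: [0.995, 0.103, -0.0, 0.0]
contact_force: [-4.9, -3.8, 3.3]
opening: -0.004
finger_force: 2.5
```

Call:
{"op": "drive_tool", "data": {
  "moves": [
    [[0,0,0],[0.004,0,0],0],
    [[0,0,0],[0.004,0,0],0],
    [[0,0,0],[0.004,0,0],0],
    [[0,0,0],[0.004,0,0],0]
  ]
}}

```text
time: 10.12
eef_pos: [0.4985, -0.1118, 0.0588]
tcp_rot: [0.995, 0.103, -0.0, 0.0]
contact_force: [-4.2, -3.2, 2.9]
opening: -0.0
finger_force: 2.7
```

```bash
python3 st.py;python3 - <<'E'
from h import *
c=ctrl.read_camera("scene");a=cv2.resize(c["image"][140:320,170:370],None,fx=2,fy=2)
c=ctrl.read_camera("top");b=cv2.resize(c["image"][170:310,170:370],(400,280))
cv2.imwrite("pics/s4.png",np.hstack([a,np.vstack([b,np.zeros((80,400,3),np.uint8)])])[:,:,::-1])
E
```

```text
t 10.125 z 0.05883855276084315 jig [ 0.0766 -0.0432] yaw-rel 0.0003783692959293816 F jig 2.266684279904519 -4.801030031460434 2.927309348591634
```

View pics/s4.png

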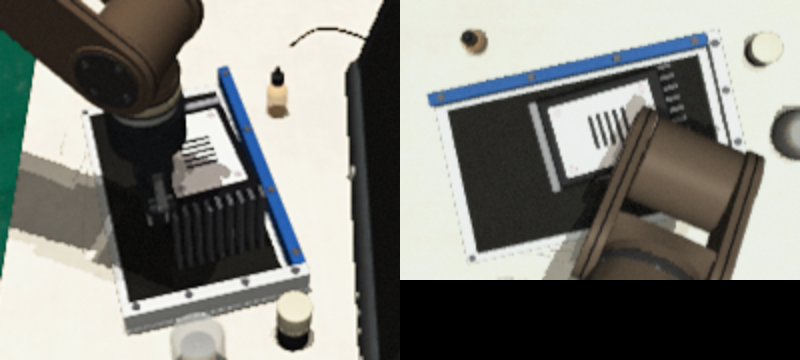

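The top view shows the housing now slightly over-turned: base edge (532,103)-(555,190), long edge (532,103)-(655,70). The fin end leads by about 0.05 rad, so I'll shift the push point towards the base end.

```bash
python3 - <<'E'
from h import *
c=ctrl.read_camera("top")
q=np.array([[236,221.5],[247.5,265],[305,203.5]])
w=ray(c,q,.10);print(w2j(w))
E
```

```text
[[-0.0509  0.0587]
 [-0.0467 -0.0374]
 [ 0.1019  0.0641]]
```

Call:
{"op": "drive_tool", "data": {
  "moves": [
    [[0,0,0],[-0.018,0,0],0],
    [[0,0,0],[0,-0.036,0],0],
    [[0,0,0],[0,-0.036,0],0],
    [[0,0,0],[0.01,0,0],0],
    [[0,0,0],[0.005,0,0],0]
  ]
}}

```text
time: 10.9
eef_pos: [0.481, -0.0414, 0.0587]
tcp_rot: [0.995, 0.104, -0.001, -0.0]
contact_force: [-6.0, 0.8, 5.1]
opening: 0.004
finger_force: 2.9
```

Call:
{"op": "drive_tool", "data": {
  "moves": [
    [[0,0,0],[0.004,0,0],0],
    [[0,0,0],[0.004,0,0],0],
    [[0,0,0],[0.004,0,0],0]
  ]
}}

```text
time: 11.28
eef_pos: [0.4915, -0.0398, 0.0585]
tcp_rot: [0.995, 0.103, -0.002, -0.001]
contact_force: [-6.8, 0.4, 5.0]
opening: -0.005
finger_force: 3.1
```

```bash
python3 st.py
```

```text
t 11.275 z 0.058502199267397643 jig [ 0.0046 -0.0352] yaw-rel -0.0006422282610286933 F jig -1.771120323707301 -6.6069285146617815 4.97061282827742
```

Call:
{"op": "drive_tool", "data": {
  "moves": [
    [[0,0,0],[0.003,0,0],0],
    [[0,0,0],[0.002,0,0],0],
    [[0,0,0],[0.002,0,0],0]
  ]
}}

```text
time: 11.65
eef_pos: [0.4983, -0.0384, 0.0585]
tcp_rot: [0.995, 0.103, -0.002, -0.001]
contact_force: [-6.6, 0.4, 5.3]
opening: 0.0
finger_force: 3.1
```

Call:
{"op": "drive_tool", "data": {
  "moves": [
    [[0,0,0],[0.002,0,0],0]
  ]
}}

```text
time: 11.78
eef_pos: [0.5003, -0.038, 0.0585]
tcp_rot: [0.995, 0.103, -0.002, -0.001]
contact_force: [-7.6, 1.5, 5.8]
opening: -0.001
finger_force: 4.1
```

Call:
{"op": "drive_tool", "data": {
  "moves": [
    [[0,0,0],[0.002,0,0],0]
  ]
}}

```text
time: 11.9
eef_pos: [0.5007, -0.0374, 0.0584]
tcp_rot: [0.995, 0.103, -0.005, -0.001]
contact_force: [-14.8, -1.2, 12.2]
opening: 0.001
finger_force: 7.6
```

```bash
python3 st.py
```

```text
t 11.9 z 0.05840139389808599 jig [ 0.0043 -0.0257] yaw-rel -0.0002743622625365205 F jig -1.8967902841650113 -14.720958316415523 12.213115861592655
```

Call:
{"op": "drive_tool", "data": {
  "moves": [
    [[0,0,0],[-0.0006,0,-0.0006],0]
  ]
}}

```text
time: 12.02
eef_pos: [0.5007, -0.0375, 0.0585]
tcp_rot: [0.995, 0.103, -0.003, -0.001]
contact_force: [-5.4, 0.9, 1.0]
opening: 0.001
finger_force: 2.5
```

```bash
python3 st.py;python3 - <<'E'
from h import *
c=ctrl.read_camera("scene");a=cv2.resize(c["image"][160:310,190:350],(480,450),interpolation=cv2.INTER_CUBIC)
c=ctrl.read_camera("top");b=cv2.resize(c["image"][180:280,230:350],(320,267),interpolation=cv2.INTER_CUBIC)
cv2.imwrite("pics/s5.png",np.hstack([a,np.vstack([b,np.zeros((183,320,3),np.uint8)])])[:,:,::-1])
E
```

```text
t 12.025 z 0.05847363902701756 jig [ 0.0043 -0.0257] yaw-rel -0.0008471036844014124 F jig -1.9738970870712305 -5.087729678242657 0.9648186061424076
```

View pics/s5.png

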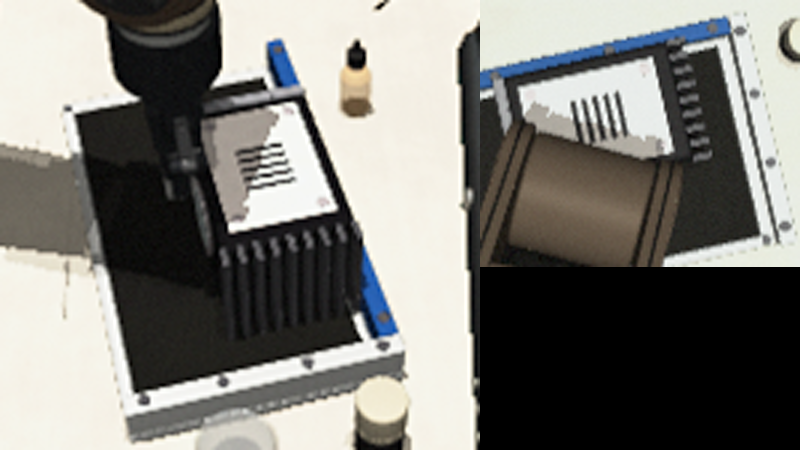

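The housing's long edge lies parallel along the blue fence and flush ((500,80)-(690,45) in the top crop). I'll hold about 10 N for a second.

Call:
{"op": "drive_tool", "data": {
  "moves": [
    [[0,0,0],[0.0004,0,0],0]
  ]
}}

```text
time: 12.25
eef_pos: [0.5007, -0.0375, 0.0584]
tcp_rot: [0.995, 0.103, -0.004, -0.001]
contact_force: [-9.1, -0.5, 5.3]
opening: 0.004
finger_force: 4.6
```

Call:
{"op": "drive_tool", "data": {
  "moves": [
    [[0,0,0],[0,0,0],0]
  ]
}}

```text
time: 12.38
eef_pos: [0.5007, -0.0375, 0.0584]
tcp_rot: [0.995, 0.103, -0.004, -0.001]
contact_force: [-7.9, 0.3, 4.3]
opening: -0.001
finger_force: 4.2
```

Call:
{"op": "drive_tool", "data": {
  "moves": [
    [[0,0,0],[0.0002,0,0],0],
    [[0,0,0],[0,0,0],0],
    [[0,0,0],[0,0,0],0]
  ]
}}

```text
time: 12.75
eef_pos: [0.5007, -0.0375, 0.0585]
tcp_rot: [0.995, 0.103, -0.004, -0.001]
contact_force: [-9.7, 0.2, 6.1]
opening: -0.001
finger_force: 4.6
```

Call:
{"op": "drive_tool", "data": {
  "moves": [
    [[0,0,0],[0,0,0],0],
    [[0,0,0],[0,0,0],0],
    [[0,0,0],[0,0,0],0],
    [[0,0,0],[0,0,0],0],
    [[0,0,0],[0,0,0],0]
  ]
}}

```text
time: 13.38
eef_pos: [0.5007, -0.0375, 0.0584]
tcp_rot: [0.995, 0.103, -0.004, -0.001]
contact_force: [-9.3, 0.4, 4.4]
opening: 0.003
finger_force: 4.6
```

Call:
{"op": "drive_tool", "data": {
  "moves": [
    [[0,0,0],[0,0,0],0],
    [[0,0,0],[0,0,0],0],
    [[0,0,0],[0,0,0],0]
  ]
}}

```text
time: 13.75
eef_pos: [0.5007, -0.0375, 0.0585]
tcp_rot: [0.995, 0.103, -0.004, -0.001]
contact_force: [-8.7, -0.2, 5.1]
opening: -0.001
finger_force: 4.6
```

```bash
python3 st.py
```

```text
t 13.75 z 0.05846890973112556 jig [ 0.0043 -0.0257] yaw-rel -0.0006086097854514916 F jig -1.566776520072263 -8.598828851079784 5.107128277834252
```

Call:
{"op": "drive_tool", "data": {
  "moves": [
    [[0,0,0],[-0.02,0,0],0],
    [[0,0,0],[0,0,-0.05],0],
    [[0,0,0],[0,0,-0.06],0],
    [[0,0,-0.175],[0,0,0],0],
    [[0,0,-0.175],[0,0,0],0]
  ]
}}

```text
time: 14.38
eef_pos: [0.4854, -0.0423, 0.171]
tcp_rot: [0.961, 0.277, 0.002, 0.001]
contact_force: [-0.3, 0.8, 0.3]
opening: -0.001
finger_force: 0.0
```

Call:
{"op": "drive_tool", "data": {
  "moves": [
    [[0,0,-0.175],[0,0,0],0],
    [[0,0,-0.175],[0,0,0],0],
    [[0,0,-0.175],[0,0,0],0],
    [[0,0,-0.175],[0,0,0],0],
    [[0,0,-0.175],[0,0,0],0]
  ]
}}

```text
time: 15.0
eef_pos: [0.4847, -0.0421, 0.1695]
tcp_rot: [0.753, 0.658, 0.001, 0.001]
contact_force: [-0.6, -0.2, 0.0]
opening: -0.002
finger_force: 0.0
```

Call:
{"op": "drive_tool", "data": {
  "moves": [
    [[0,0,-0.173],[0,0,0],0],
    [[0,0,-0.173],[0,0,0],0],
    [[0,0,0],[0.05,0,0],0],
    [[0,0,0],[0.05,0.03,0],0],
    [[0,0,0],[0,0.03,0],0]
  ]
}}

```text
time: 15.62
eef_pos: [0.5228, 0.0714, 0.1696]
tcp_rot: [0.629, 0.777, 0.001, 0.0]
contact_force: [0.8, -0.6, 0.4]
opening: -0.0
finger_force: 0.0
```

```bash
python3 st.py;python3 - <<'E'
from h import *
print(to(j2w(-.095,.035),.058))
c=ctrl.read_camera("top")
cv2.imwrite("pics/s6.png",cv2.resize(c["image"][170:300,170:370],(800,520),interpolation=cv2.INTER_CUBIC)[:,:,::-1])
E
```

```text
t 15.625 z 0.1695673383568506 jig [-0.0977  0.0182] yaw-rel 1.573607592429982 F jig 0.7314543214087798 0.6760748062363429 0.4134989589885628
[-0.0028  0.0166  0.1116]
```

View pics/s6.png

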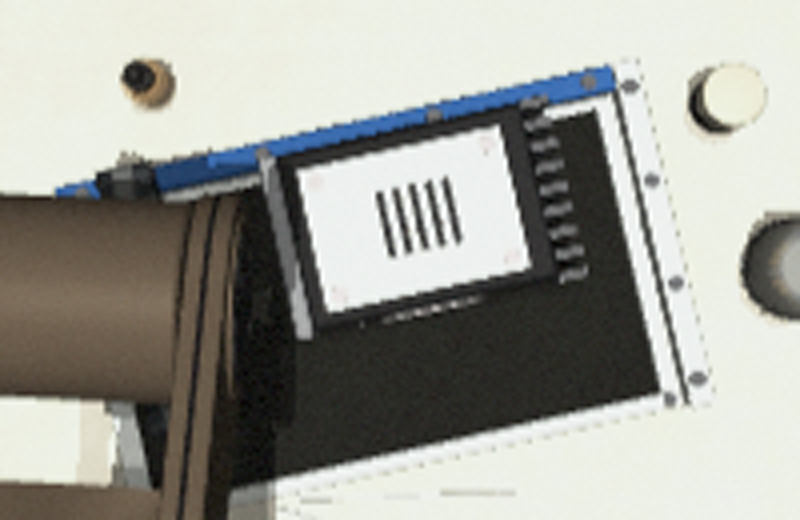

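The housing lies flush on the fence: its edge (270,155)-(545,100) is parallel to the blue bar, with the base end at left. Now I'll lower behind the base and push along the fence.

Call:
{"op": "drive_tool", "data": {
  "moves": [
    [[0,0,0],[0,0.017,0],0],
    [[0,0,0],[0,0,0.045],0],
    [[0,0,0],[0,0,0.045],0],
    [[0,0,0],[0,0,0.021],0],
    [[0,0,0],[0,0,0],0]
  ]
}}

```text
time: 16.3
eef_pos: [0.5374, 0.0717, 0.0562]
tcp_rot: [0.631, 0.776, -0.001, -0.002]
contact_force: [-0.5, -0.5, 1.5]
opening: 0.0
finger_force: 0.0
```

Call:
{"op": "drive_tool", "data": {
  "moves": [
    [[0,0,0],[-0.008,0,0],0],
    [[0,0,0],[-0.008,0,0],0],
    [[0,0,0],[-0.005,0,0],0],
    [[0,0,0],[-0.005,0,0],0],
    [[0,0,0],[-0.005,0,0],0]
  ]
}}

```text
time: 16.92
eef_pos: [0.545, 0.0418, 0.0586]
tcp_rot: [0.63, 0.776, 0.0, 0.0]
contact_force: [0.2, 0.3, 0.2]
opening: 0.001
finger_force: 0.0
```

```bash
python3 st.py
```

```text
t 16.925 z 0.058552627433464566 jig [-0.0642  0.0339] yaw-rel 1.571002390275088 F jig -0.2874026230653336 0.21488487986433505 0.22471298216301183
```

Call:
{"op": "drive_tool", "data": {
  "moves": [
    [[0,0,0],[-0.005,0,0],0],
    [[0,0,0],[-0.005,0,0],0],
    [[0,0,0],[-0.004,0,0],0],
    [[0,0,0],[-0.004,0,0],0],
    [[0,0,0],[-0.004,0,0],0]
  ]
}}

```text
time: 17.55
eef_pos: [0.5493, 0.0209, 0.0584]
tcp_rot: [0.63, 0.776, 0.0, -0.0]
contact_force: [-1.3, 4.8, 3.1]
opening: 0.002
finger_force: 2.5
```

Call:
{"op": "drive_tool", "data": {
  "moves": [
    [[0,0,0],[-0.004,0,0],0],
    [[0,0,0],[-0.004,0,0],0],
    [[0,0,0],[-0.004,0,0],0],
    [[0,0,0],[-0.004,0,0],0]
  ]
}}

```text
time: 18.05
eef_pos: [0.5526, 0.0053, 0.0584]
tcp_rot: [0.63, 0.776, 0.0, -0.0]
contact_force: [-0.9, 4.5, 2.7]
opening: -0.005
finger_force: 2.5
```

```bash
python3 st.py
```

```text
t 18.05 z 0.05840437348570743 jig [-0.0269  0.0338] yaw-rel 1.5710165406191474 F jig -4.567875479224378 0.030690627809316008 2.684337139677356
```

Call:
{"op": "drive_tool", "data": {
  "moves": [
    [[0,0,0],[-0.003,0,0],0],
    [[0,0,0],[-0.002,0,0],0]
  ]
}}

```text
time: 18.3
eef_pos: [0.5536, 0.0003, 0.0584]
tcp_rot: [0.63, 0.776, 0.0, -0.0]
contact_force: [-1.5, 5.5, 3.3]
opening: 0.001
finger_force: 2.6
```

Call:
{"op": "drive_tool", "data": {
  "moves": [
    [[0,0,0],[-0.002,0,0],0]
  ]
}}

```text
time: 18.42
eef_pos: [0.554, -0.0016, 0.0584]
tcp_rot: [0.63, 0.776, 0.0, -0.0]
contact_force: [-0.7, 5.7, 2.7]
opening: 0.001
finger_force: 2.6
```

Call:
{"op": "drive_tool", "data": {
  "moves": [
    [[0,0,0],[-0.001,0,0],0]
  ]
}}

```text
time: 18.55
eef_pos: [0.5542, -0.0026, 0.0584]
tcp_rot: [0.63, 0.776, 0.0, -0.0]
contact_force: [-0.8, 6.1, 2.9]
opening: -0.001
finger_force: 2.7
```

Call:
{"op": "drive_tool", "data": {
  "moves": [
    [[0,0,0],[-0.001,0,0],0]
  ]
}}

```text
time: 18.68
eef_pos: [0.5544, -0.0035, 0.0584]
tcp_rot: [0.63, 0.776, 0.0, -0.0]
contact_force: [-0.4, 5.7, 2.7]
opening: 0.002
finger_force: 2.7
```

Jig x is about -0.018; contact with the stop is close.

Call:
{"op": "drive_tool", "data": {
  "moves": [
    [[0,0,0],[-0.001,0,0],0]
  ]
}}

```text
time: 18.8
eef_pos: [0.5545, -0.0037, 0.0584]
tcp_rot: [0.631, 0.776, 0.001, -0.001]
contact_force: [-2.3, 9.1, 4.6]
opening: -0.001
finger_force: 5.0
```

Call:
{"op": "drive_tool", "data": {
  "moves": [
    [[0,0,0],[-0.001,0,0],0]
  ]
}}

```text
time: 18.92
eef_pos: [0.5545, -0.0036, 0.0585]
tcp_rot: [0.631, 0.776, 0.001, -0.002]
contact_force: [-1.5, 13.4, 5.0]
opening: 0.005
finger_force: 6.7
```

Call:
{"op": "drive_tool", "data": {
  "moves": [
    [[0,0,0],[-0.0008,0,0],0]
  ]
}}

```text
time: 19.05
eef_pos: [0.5544, -0.0036, 0.0584]
tcp_rot: [0.631, 0.776, 0.002, -0.003]
contact_force: [-2.7, 15.3, 5.8]
opening: 0.001
finger_force: 7.8
```

Seated. I'll ease back to about 10 N and hold.

Call:
{"op": "drive_tool", "data": {
  "moves": [
    [[0,0,0],[0.001,0,0],0],
    [[0,0,0],[0,0,0],0]
  ]
}}

```text
time: 19.3
eef_pos: [0.5544, -0.0036, 0.0584]
tcp_rot: [0.63, 0.776, 0.001, -0.002]
contact_force: [-1.6, 10.1, 4.9]
opening: 0.0
finger_force: 5.2
```

Call:
{"op": "drive_tool", "data": {
  "moves": [
    [[0,0,0],[0,0,0],0]
  ]
}}

```text
time: 19.42
eef_pos: [0.5544, -0.0036, 0.0584]
tcp_rot: [0.63, 0.776, 0.001, -0.002]
contact_force: [-2.0, 10.7, 4.4]
opening: 0.006
finger_force: 5.2
```

Call:
{"op": "drive_tool", "data": {
  "moves": [
    [[0,0,0],[0,0,0],0],
    [[0,0,0],[0,0,0],0],
    [[0,0,0],[0,0,0],0],
    [[0,0,0],[0,0,0],0],
    [[0,0,0],[0,0,0],0]
  ]
}}

```text
time: 20.05
eef_pos: [0.5544, -0.0036, 0.0584]
tcp_rot: [0.63, 0.776, 0.001, -0.002]
contact_force: [-2.1, 10.1, 3.8]
opening: 0.006
finger_force: 5.2
```

Call:
{"op": "drive_tool", "data": {
  "moves": [
    [[0,0,0],[0,0,0],0],
    [[0,0,0],[0,0,0],0],
    [[0,0,0],[0,0,0],0],
    [[0,0,0],[0,0,0],0]
  ]
}}

```text
time: 20.55
eef_pos: [0.5545, -0.0036, 0.0584]
tcp_rot: [0.63, 0.776, 0.001, -0.002]
contact_force: [-2.1, 10.1, 3.5]
opening: 0.005
finger_force: 5.2
```

Call:
{"op": "drive_tool", "data": {
  "moves": [
    [[0,0,0],[0.01,0,0],0],
    [[0,0,0],[0.04,0,0],0],
    [[0,0,0],[0.02,0,-0.05],0],
    [[0,0,0],[0.02,0,-0.06],0],
    [[0,0,0],[0,0,-0.03],0]
  ]
}}

```text
time: 21.18
eef_pos: [0.5378, 0.0826, 0.2014]
tcp_rot: [0.63, 0.777, 0.001, 0.003]
contact_force: [0.2, -0.3, -0.0]
opening: 0.002
finger_force: 0.0
```

```bash
python3 st.py;python3 - <<'E'
from h import *
c=ctrl.read_camera("scene");a=cv2.resize(c["image"][170:320,200:340],(400,428),interpolation=cv2.INTER_CUBIC)
c=ctrl.read_camera("top");b=cv2.resize(c["image"][170:310,230:400],(400,329),interpolation=cv2.INTER_CUBIC)
cv2.imwrite("pics/s7.png",np.hstack([a,np.vstack([b,np.zeros((99,400,3),np.uint8)])])[:,:,::-1])
E
```

```text
t 21.175 z 0.20141322980963175 jig [-0.1056  0.0353] yaw-rel 1.5729159120673823 F jig 0.3260201687790955 0.13885155009585057 -0.03712797359479161
```

View pics/s7.png

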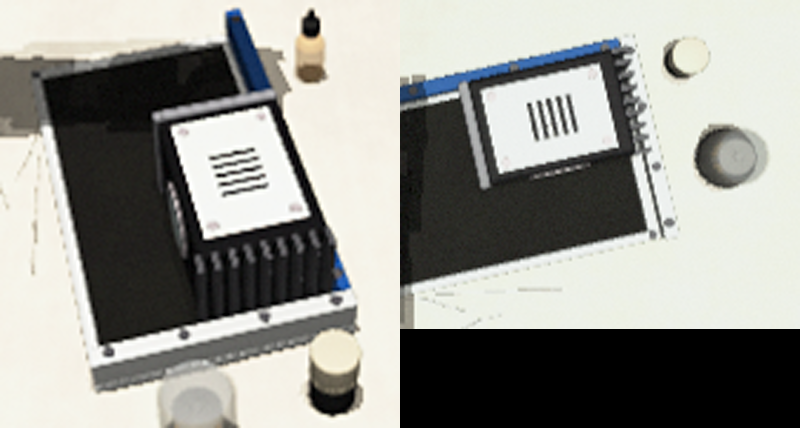

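The fins are on the end stop ((620-650, 50-150) in the top view) and the long side runs along the fence. The jar, case and bottle stand where they were, and the tool is clear.

```bash
python3 -c "
from plant import ctrl
print(ctrl.sign_off())"
```

```text
the job is handed in; nothing more can be done
None
```

The job is handed in at about 21 s. The housing was toppled hatch-up, pressed on the blue fence at about 9–10 N and then on the end stop at about 10 N (over 1 s each). The last pictures show it square against both, with the jar, case and bottle unmoved. The highest push I read was about 19 N in total, checked only at the end of each move call.

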